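# Roll the cork edge strip of a tasting board home

### The arm

A 7-joint arm with a two-finger parallel gripper is mounted at the origin on the work surface; the furniture and walls round the work are solid. World frame = base frame: x ahead of the robot, y to its left, z up, the work surface at z = 0. Lengths are in m, angles in rad, forces in N, time in s.
With the tool pointing down it reaches from about 0.4 to 0.875 m from the base axis. Payload 6.5 kg.
Tool frame: the origin (TCP) lies midway between the tips of the shut fingers; the grasp point (between the pads) lies 19 mm behind it; z points along the fingers, y is the line along which they close (so a half turn about z gives the same grasp; the last joint's range is limited). The gripper opens to 88 mm and grips with 3 to 60 N. Pads are 18 mm wide; open, the fingers measure 123 mm over their backs; the gripper's body (75 mm by 187 mm) begins 45 mm behind the grasp point.
Start: joints at [-1.208, 0.536, -0.004, 1.538, 0.003, 1.067, -0.071], TCP at [0.27, 0.591, 0.239] pointing down, gripper open.
Joint ranges: [-2.7, 2.7], [-0.37, 2.16], [-1.27, 1.26], [0.24, 2.4], [-1.31, 4.45], [0.19, 1.91], [-2.76, 2.76]. Speed limits (rad/s): [2.39, 2.39, 3.14, 3.14, 3.14, 3.14, 3.14].

### API

Orientations are given as a 3x3 rotation matrix whose columns are the frame's x, y, z axes.
In Python, from rig import arm, viewer, sign_off gives the robot as it stands.
- The arm moves only by the shell command python3 -m creep 'ROWS'. ROWS is JSON, a list of rows, each a list of 5 numbers: the finger opening in m, from 0 to 0.0881, then the shift along the tool's x, y, z in m, then the turn about the tool's z in rad. In form: [[jaw, tx, ty, tz, yaw], ...]. A call has 1 to 10 rows; each row is the pose to reach, as a shift and turn from the pose commanded when the call began, along the tool's axes at that moment; what a row does not reach only later rows make up. A row lasts 1/10 s, in which the tool goes at most 50 mm and 8.59 degrees, less where a joint would pass 70% of its speed; a pose out of reach is approached as far as the arm can. A call with a gripper value outside its range is refused whole. The fingers move at their own pace and stop on an object; the grip force is fixed at half the most. Time passes only in rows, so rows that repeat a pose let the fingers close. It gives the time, the measured TCP pose, the force, the opening and the grip force at its end, in the units of the state.
- arm.state(): the state, without advancing time (a new reading comes with each control period).
- viewer.get_image(name): name is "side" or "top"; returns a dict with "color" (480x640x3 uint8, red, green, blue), "range_z" (480x640 float32, m along the optical axis (not along the pixel's ray), 0 where there is no reading), "fx", "fy", "cx", "cy" (pixels), "dist" ([k1, k2, p1, p2, k3] as OpenCV has them; the pictures are not rectified), "rvec" (rotation vector, rad) and "tvec" (3), from world to camera coordinates, as OpenCV has them. Camera axes: x right, y down, z forward; pixel columns grow to the right and rows downward; lengths in m; the calibration is good to about 2 mm. A picture is of the moment at which its call begins.
- sign_off(): hands the job in; it is judged then, once.
The state is a dict: "t": time; "q": joint angles; "dq": joint speeds; "joint_torque": joint torques, N m; "ee_pos": TCP position; "ee_rot": TCP orientation; "ft_force": force on the tool from outside, world axes, zero at the start; "torque": the same for the moment, N m; "width": finger opening in m; "grip_force": force on a finger pad.
Only numpy, scipy, OpenCV 4.12 (cv2) and the standard library are available. Lean on these libraries where they do the work, as an engineer would, in place of code of your own. Each camera call takes 0.05 s, during which the arm holds its last target. There are 200 camera calls.

### The job

Take the hand roller from its stand and roll it firmly, with about two kilos of pressure, along the cork strip on the front edge of the tasting board until every cork slip is pressed home on the bottom of its groove, without crushing the cork by pressing too hard and without pushing the slips with the gripper itself. Then put the roller back upright in its stand and leave the glass, the label roll and the spare cork alone.

Things in the scene. Friction and masses are not known exactly. Their poses are not given: they have to be found in the camera images.
- board: Dark wooden tasting board for two glasses, 113 x 164 x 25 mm high, fixed: it does not slide. Origin on the counter under its middle; x away from the robot at yaw 0, y along the strip, z up; top face 25 mm above the origin. In its front edge runs a groove 22 mm wide, centred on x = -39 mm, holding a strip of five cork slips in a row along y. Nothing stands on the board.
- strip_left (a point): Point over the middle of slip_1, the first slip, at the board's +y end (board x -39, y +56 mm), level with the board's top face, 25 mm above the counter. The strip runs straight from here to strip_right; axes as the board's. Before rolling, each slip stands 3.5 to 6 mm higher than when home.
- strip_right (a point): Point over the middle of slip_5, the last, at the board's -y end (board x -39, y -56 mm), also 25 mm above the counter. Slips that are home stand about 2 to 14 mm above this level: the packing under them differs from board to board (up to 4 mm off the usual 8) and slopes along the strip by up to 0.04 rad. Nobody has measured it: go by the pressure felt.
- slip_1 (a joint): Depth of cork slip 1 of 5 (middle at board y = +56 mm), m: 0 = as far out as it can be laid, 0.006 = home; it starts between 0 and 0.0025. Each slip is a cork block 20 mm wide and 27 mm long (28 mm pitch); it moves only straight down, takes about 16 N at any depth, stays where it is left, and at home stops hard. Over 30 N crushes the cork.
- slip_2 (a joint): Depth of cork slip 2 of 5 (middle at board y = +28 mm), m: 0 = as far out as it can be laid, 0.006 = home; it starts between 0 and 0.0025. Otherwise as slip_1.
- slip_3 (a joint): Depth of cork slip 3 of 5 (middle at board y = +0 mm), m: 0 = as far out as it can be laid, 0.006 = home; it starts between 0 and 0.0025. Otherwise as slip_1.
- slip_4 (a joint): Depth of cork slip 4 of 5 (middle at board y = -28 mm), m: 0 = as far out as it can be laid, 0.006 = home; it starts between 0 and 0.0025. Otherwise as slip_1.
- slip_5 (a joint): Depth of cork slip 5 of 5 (middle at board y = -56 mm), m: 0 = as far out as it can be laid, 0.006 = home; it starts between 0 and 0.0025. Otherwise as slip_1.
- stand: Pale wooden stand for the roller, 71 x 71 x 55 mm high, fixed; origin on the counter under its middle. Open square pocket 47 x 47 mm with 12 mm walls, in which the roller's wheel hangs while its shoulder plate rests on the rim, 55 mm above the counter. The stand is turned so that its x axis lies roughly along the robot's y.
- roller: Hand roller, 118 mm high, about 0.34 kg, upright in the stand, its axes along the stand's. Origin at the bottom of the wheel, 8 mm above the stand's origin; z up. Black rubber wheel 40 mm across, 28 mm wide (rolls along x, axle along y), fork 43 mm wide along y, 60 x 60 mm shoulder plate z 47 to 52 mm, square wooden handle 30 x 30 mm, z 62 to 118 mm, gripped from above on either pair of faces.
- wheel (a joint): Turn of the roller's wheel on its axle, rad, 0 at the start, free in both directions; 1 rad is 20 mm of rolling.
- tasting_glass: Empty tasting glass, 65 mm wide and 155 mm high, upright on the counter to the right of the board; origin at the middle of its foot's underside. To be left alone.
- label_roll: White roll of labels, 61 mm wide, 42 mm high, flat on the counter; origin at the middle of its underside. To be left alone.
- spare_cork: Cork with a red end, 24 mm wide, 44 mm high, upright on the counter near the board; origin at the middle of its underside. To be left alone.

How it is judged:
By the outcome, as a careful person would: the job done as asked, in the order asked, and still so for the second after the job is handed in, with the robot touching nothing.
It also fails if it takes over 72 s, if anything falls off the work surface, if the arm or the gripper's body presses on something with over 40 N, if the wrist force passes 120 N, or if a joint passes its speed limit or range.

## Working session

There is one attempt and no reset: what is moved stays moved. The work goes in short steps, Python scripts to look and compute and a shell command to move; the robot and the scene stay as the last step left them, time stands still between calls to the robot, and variables do not carry over. Pictures are saved under pics/ and viewed, at most 10 in all, crops included, and the job is handed in when it is done.

```bash
ls; mkdir -p pics
cat > h.py <<'E'
import numpy as np, cv2
from rig import arm, viewer
def grab(n):
    im=viewer.get_image(n); np.save(f'pics/{n}.npy',im,allow_pickle=True); return im
def load(n): return np.load(f'pics/{n}.npy',allow_pickle=True).item()
def RT(im): return cv2.Rodrigues(np.array(im['rvec'],float))[0],np.array(im['tvec'],float).reshape(3)
def K(im): return np.array([[im['fx'],0,im['cx']],[0,im['fy'],im['cy']],[0,0,1.]])
def norm(im,uv): return cv2.undistortPoints(np.array(uv,float).reshape(-1,1,2),K(im),np.array(im['dist'],float)).reshape(-1,2)
def plane(im,uv,z):
    R,t=RT(im); n=norm(im,uv); d=np.c_[n,np.ones(len(n))]@R; c=-R.T@t
    return c+d*((z-c[2])/d[:,2])[:,None]
def cloud(im):
    R,t=RT(im); h,w=im['range_z'].shape; v,u=np.mgrid[:h,:w]
    n=norm(im,np.c_[u.ravel(),v.ravel()]); z=im['range_z'].ravel()[:,None].astype(float)
    return ((np.c_[n,np.ones(len(n))]*z-t)@R).reshape(h,w,3)
E
python3 - <<'E'
from h import *
for n in('side','top'):
    im=grab(n); cv2.imwrite(f'pics/{n}0.png',im['color'][...,::-1]); R,t=RT(im); print(n,-R.T@t,R[2],im['fx'])
s=arm.state(); print({k:np.round(s[k],3) for k in('t','ee_pos','ee_rot','ft_force','width')})
E
```

```text
pics
side [ 0.44861573 -0.51880595  0.55108492] [ 0.03979701  0.81258472 -0.58148282] 568.5808956178267
top [0.41147552 0.1847881  0.90062879] [ 0.10328827 -0.02826321 -0.99424983] 483.6008023161737
{'t': np.float64(0.1), 'ee_pos': array([0.27 , 0.591, 0.238]), 'ee_rot': array([[-0.91 ,  0.416, -0.001],
       [ 0.416,  0.91 , -0.001],
       [-0.   , -0.002, -1.   ]]), 'ft_force': array([-0.118,  0.695, -0.608]), 'width': np.float64(0.088)}
```

View pics/top0.png

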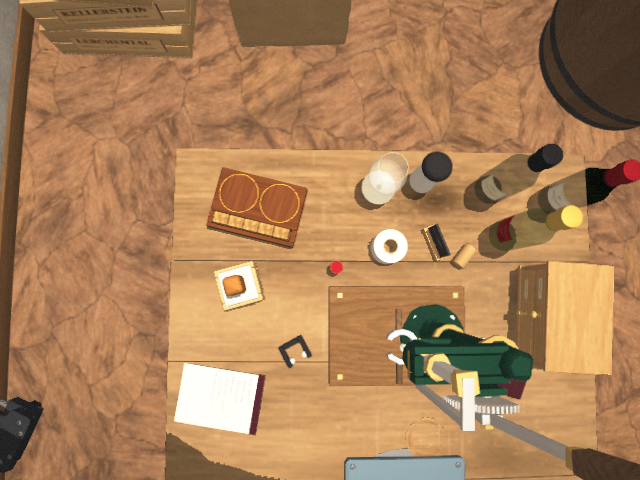

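View pics/side0.png

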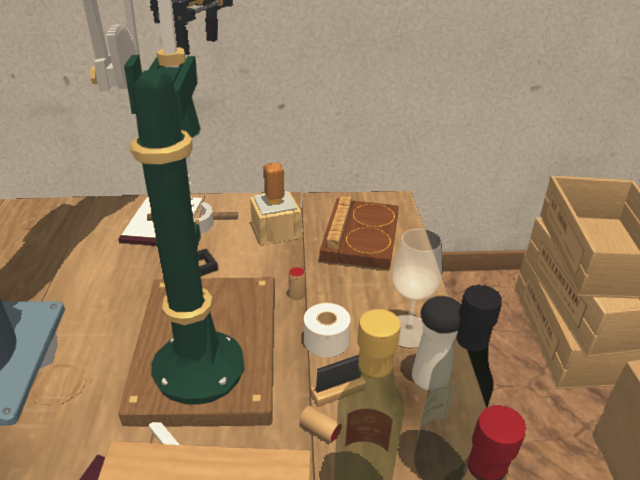

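Top view: board at (257,207), strip along its lower edge (250,227); stand at (239,286) with the handle top at (233,285); spare cork (336,267), glass (383,180), label roll (389,246). The side view shows the stand at (275,215), board at (360,232), and a tall green corking machine at (180,250) between them and the base.

```bash
cat > m.py <<'E'
from h import *
im=load('top'); P=cloud(im); sd=load('side'); Q=cloud(sd)
def box(m,z=None,im=im):
    c=max(cv2.findContours(m.astype(np.uint8),cv2.RETR_EXTERNAL,cv2.CHAIN_APPROX_NONE)[0],key=cv2.contourArea)
    w=plane(im,c.reshape(-1,2).astype(float),z)[:,:2]
    r=cv2.minAreaRect((w*1000).astype(np.float32)); return r, np.round(cv2.boxPoints(r))
def roi(u0,u1,v0,v1):
    m=np.zeros((480,640),bool); m[v0:v1,u0:u1]=1; return m
for nm,C,reg in(('top',P,dict(b=roi(200,315,160,255),s=roi(205,270,255,315))),('side',Q,dict(b=roi(315,410,190,275),s=roi(245,305,150,245)))):
    for k,r in reg.items():
        z=C[...,2][r]; h,e=np.histogram(z,np.arange(-.02,.16,.005)); print(nm,k,[(round(a*1000),int(b)) for a,b in zip(e,h) if b>15])
hsv=cv2.cvtColor(im['color'],cv2.COLOR_RGB2HSV)
Z=P[...,2]
print('board',box(roi(200,315,160,255)&(Z>.013)&(Z<.045),.025))
print('slips',box(roi(200,315,160,255)&(hsv[...,2]>150)&(Z>.02)&(Z<.05),.037))
print('rim/plate',box(roi(205,270,255,315)&(Z>.045)&(Z<.09),.055))
print('handle',box(roi(205,270,255,315)&(Z>.105)&(Z<.15),.126))
for nm,C,r in(('top',P,roi(205,270,255,315)),('side',Q,roi(245,305,150,245))):
    for lo,hi in((.048,.068),(.115,.14)):
        p=C[r&(C[...,2]>lo)&(C[...,2]<hi)]; print(nm,lo,len(p),np.round(np.median(p,0),4),np.round((p.min(0)+p.max(0))/2,4))
E
python3 m.py
python3 - <<'E'
from h import *
a=load('top')['color'][150:320,195:345,::-1]; b=load('side')['color'][150:280,240:420,::-1]
a=cv2.resize(a,None,fx=2.6,fy=2.6,interpolation=3); b=cv2.resize(b,(400,289),interpolation=3)
o=np.zeros((max(a.shape[0],289),a.shape[1]+400,3),np.uint8); o[:a.shape[0],:a.shape[1]]=a; o[:289,a.shape[1]:]=b; cv2.imwrite('pics/crop.png',o)
E
```

```text
top b [(-10, 28), (-5, 3868), (0, 1529), (5, 50), (10, 48), (15, 37), (20, 2133), (25, 2321), (30, 47), (35, 650), (40, 163)]
top s [(-15, 17), (-10, 39), (-5, 1265), (0, 828), (50, 271), (55, 581), (60, 378), (120, 153), (125, 181)]
side b [(-5, 2661), (0, 302), (5, 174), (10, 200), (15, 196), (20, 2097), (25, 1087), (30, 60), (35, 519), (40, 23), (110, 27), (115, 51), (120, 59), (125, 73), (130, 69), (135, 69), (140, 71), (145, 61), (150, 64)]
side s [(-5, 733), (0, 206), (5, 116), (10, 129), (15, 109), (20, 128), (25, 117), (30, 128), (35, 129), (40, 127), (45, 123), (50, 292), (55, 447), (60, 152), (65, 37), (70, 26), (75, 51), (80, 49), (85, 58), (90, 50), (95, 55), (100, 60), (105, 51), (110, 63), (115, 53), (120, 101), (125, 79)]
board (((562.3138427734375, 272.24835205078125), (163.0055389404297, 113.57527160644531), 76.2014389038086), array([[488., 207.],
       [598., 180.],
       [637., 338.],
       [527., 365.]], dtype=float32))
slips (((561.4546508789062, 271.5524597167969), (158.75906372070312, 109.7652816772461), 76.14562225341797), array([[489., 208.],
       [596., 181.],
       [634., 335.],
       [527., 362.]], dtype=float32))
rim/plate (((418.4885559082031, 299.3638610839844), (71.23438262939453, 70.32945251464844), 15.94807243347168), array([[375., 323.],
       [394., 256.],
       [462., 275.],
       [443., 343.]], dtype=float32))
handle (((418.6086730957031, 297.4322814941406), (30.188446044921875, 31.531232833862305), 16.237533569335938), array([[400., 308.],
       [409., 278.],
       [438., 287.],
       [429., 317.]], dtype=float32))
top 0.048 1235 [0.4172 0.2936 0.0587] [0.4184 0.2998 0.0562]
top 0.115 346 [0.4183 0.2979 0.1251] [0.4184 0.2985 0.1224]
side 0.048 962 [0.4162 0.2805 0.0583] [0.4173 0.296  0.0578]
side 0.115 233 [0.4172 0.2887 0.124 ] [0.4169 0.2964 0.1215]
```

View pics/crop.png

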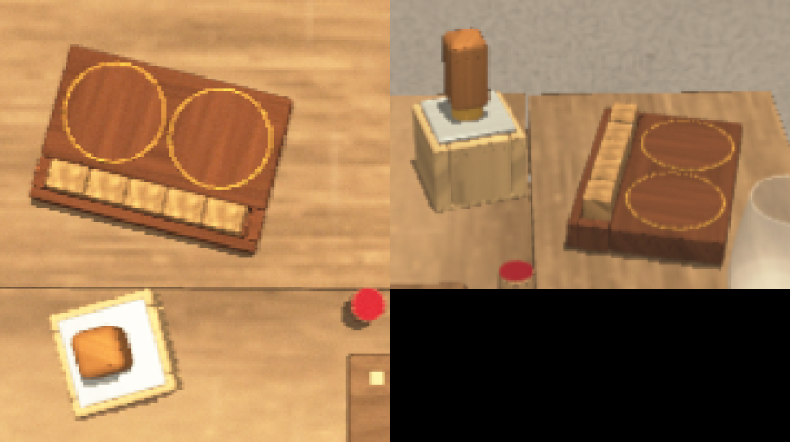

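The crop shows five light slips in the groove along the board's near edge, and the roller with its white plate seated in the stand; nothing obstructs either. Sizes match (163×114 board, 71 stand, 30 handle). Next I'll check slip heights, obstacle clearance and the tool offset.

```bash
cat > g.py <<'E'
from h import *
B=np.array([.562,.272]); by=np.array([.240,.971]); bx=np.array([.971,-.240]); S=np.array([.4182,.2988])
def off(tgt,yang=None):
    s=arm.state(); R=np.array(s['ee_rot']); d=R.T@(np.array(tgt)-s['ee_pos'])
    a=np.degrees(np.arctan2(R[1,1],R[0,1])); y=None if yang is None else round(np.radians((a-yang+90)%180-90),4)
    print('shift',np.round(d,4),'yaw',y,'| pos',np.round(s['ee_pos'],4),'yang',round(a,2),'z',np.round(R[:,2],4),'F',np.round(s['ft_force'],2),'w',round(float(s['width']),4),'t',round(float(s['t']),2))
E
python3 - <<'E'
from g import *
for n in('top','side'):
    P=cloud(load(n)).reshape(-1,3); d=P[:,:2]-B; u=d@bx; v=d@by
    print(n,[ (lambda q:(len(q),np.round(np.median(q)*1000,1)))(P[(abs(u+.039)<.007)&(abs(v-y)<.010)&(P[:,2]>.026)&(P[:,2]<.06)][:,2]) for y in(.056,.028,0,-.028,-.056)])
    m=(u>-.02)&(u<.05)&(abs(v)<.07)&(P[:,2]>.01)&(P[:,2]<.04); print('board top',np.median(P[m,2]))
P=np.r_[cloud(load('top')).reshape(-1,3),cloud(load('side')).reshape(-1,3)]
for z in(.05,.15,.25,.35,.45):
    q=P[(abs(P[:,2]-z)<.05)&(P[:,0]>.1)&(P[:,0]<.7)&(P[:,1]>-.15)&(P[:,1]<.22)]; print(z,len(q),np.round(np.percentile(q,[2,98],axis=0)[:,:2],3) if len(q) else'')
off([*S,.20],15.95); off([*S,.20],105.95)
E
```

```text
top [(87, np.float64(38.2)), (86, np.float64(37.1)), (87, np.float64(38.7)), (87, np.float64(40.0)), (88, np.float64(39.1))]
board top 0.025372989274296827
side [(45, np.float64(37.6)), (44, np.float64(36.7)), (53, np.float64(38.2)), (57, np.float64(39.0)), (64, np.float64(38.6))]
board top 0.02482848342449821
0.05 64281 [[ 0.107 -0.137]
 [ 0.625  0.211]]
0.15 10247 [[ 0.305 -0.145]
 [ 0.633  0.071]]
0.25 4446 [[ 0.312 -0.065]
 [ 0.35   0.055]]
0.35 14230 [[ 0.277 -0.07 ]
 [ 0.352  0.065]]
0.45 5956 [[ 0.273 -0.027]
 [ 0.338  0.052]]
shift [-0.2561 -0.2038  0.0383] yaw 0.8637 | pos [0.27   0.5907 0.238 ] yang 65.44 z [-5.0e-04 -1.4e-03 -1.0e+00] F [-0.12  0.7  -0.61] w 0.0882 t 0.1
shift [-0.2561 -0.2038  0.0383] yaw -0.7071 | pos [0.27   0.5907 0.238 ] yang 65.44 z [-5.0e-04 -1.4e-03 -1.0e+00] F [-0.12  0.7  -0.61] w 0.0882 t 0.1
```

```bash
python3 - <<'E'
from h import *
P=np.r_[cloud(load('top')).reshape(-1,3),cloud(load('side')).reshape(-1,3)]
q=P[(P[:,0]>.2)&(P[:,0]<.45)&(P[:,1]>-.1)&(P[:,1]<.15)]; print(np.percentile(q[:,2],[50,90,99,99.9]))
E
python3 -m creep '[[0.088,-0.03,-0.02,0,-0.1],[0.088,-0.065,-0.05,0,-0.2],[0.088,-0.10,-0.08,0,-0.3],[0.088,-0.135,-0.11,0.01,-0.4],[0.088,-0.17,-0.14,0.02,-0.5],[0.088,-0.205,-0.165,0.03,-0.6],[0.088,-0.235,-0.19,0.035,-0.65],[0.088,-0.256,-0.204,0.038,-0.707],[0.088,-0.256,-0.204,0.038,-0.707],[0.088,-0.256,-0.204,0.038,-0.707]]'
python3 -c "
from g import *
off([*S,.0715],105.95)
im=grab('side');cv2.imwrite('pics/s1.png',im['color'][...,::-1])"
```

```text
[0.05627547 0.41321437 0.5566964  0.58168314]
t: 1.1
ee_pos: [0.4182, 0.2991, 0.2006]
ee_rot: [[-0.962, -0.273, -0.0], [-0.273, 0.962, 0.0], [0.0, 0.0, -1.0]]
ft_force: [0.2, 0.6, 0.0]
width: 0.0881
grip_force: 0.0
shift [ 0.     -0.0003  0.1291] yaw -0.002 | pos [0.4182 0.2991 0.2006] yang 105.84 z [-5.e-04  1.e-04 -1.e+00] F [0.21 0.62 0.05] w 0.0881 t 1.1
```

View pics/s1.png

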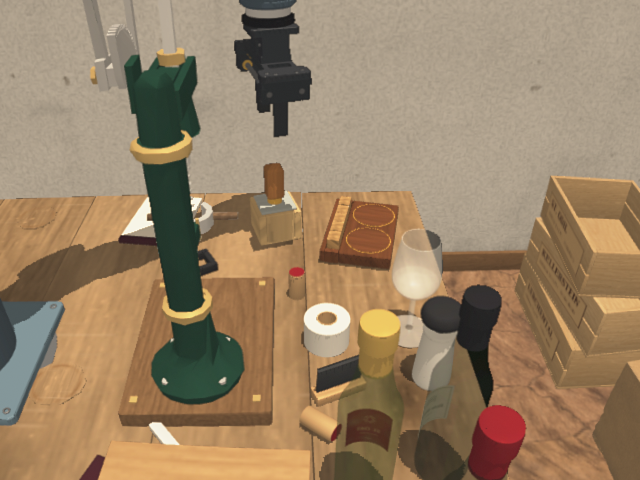

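The gripper hangs right over the handle at (278,180), clear of the machine. I'll go down and grip.

```bash
python3 -m creep '[[0.088,0,0,0.03,0],[0.088,0,0,0.06,0],[0.088,0,0,0.09,0],[0.088,0,0,0.115,0],[0.088,0,0,0.125,0],[0.088,0,0,0.128,0],[0.088,0,0,0.128,0]]'
python3 -m creep '[[0.02,0,0,0,0],[0.02,0,0,0,0],[0.02,0,0,0,0],[0.02,0,0,0,0],[0.02,0,0,0,0],[0.02,0,0,0,0],[0.02,0,0,0,0]]'
```

```text
t: 1.85
ee_pos: [0.4182, 0.3001, 0.0732]
ee_rot: [[-0.961, -0.276, 0.0], [-0.275, 0.961, 0.001], [-0.001, 0.0, -1.0]]
ft_force: [1.2, 0.1, -0.3]
width: 0.0882
grip_force: 0.0
t: 2.55
ee_pos: [0.4183, 0.2991, 0.0727]
ee_rot: [[-0.962, -0.275, -0.0], [-0.275, 0.962, -0.0], [0.0, -0.0, -1.0]]
ft_force: [-0.3, -0.4, 0.5]
width: 0.0341
grip_force: 0.0
```

```bash
python3 -m creep '[[0.02,0,0,0,0],[0.02,0,0,0,0],[0.02,0,0,0,0]]'
python3 -m creep '[[0.02,0,0,-0.01,0],[0.02,0,0,-0.02,0],[0.02,0,0,-0.04,0],[0.02,0,0,-0.06,0],[0.02,0,0,-0.08,0],[0.02,0,0,-0.08,0]]'
python3 -c "
from g import *
im=grab('side');cv2.imwrite('pics/s2.png',im['color'][100:300,200:440,::-1].repeat(2,0).repeat(2,1))
off([*(B-.039*bx+.056*by),.15],76.15)"
```

```text
t: 2.85
ee_pos: [0.4183, 0.2991, 0.0727]
ee_rot: [[-0.962, -0.275, -0.0], [-0.275, 0.962, -0.0], [0.0, -0.0, -1.0]]
ft_force: [-0.7, 0.8, 0.7]
width: 0.0298
grip_force: 30.0
t: 3.45
ee_pos: [0.4198, 0.3004, 0.1556]
ee_rot: [[-0.962, -0.275, 0.004], [-0.275, 0.962, 0.003], [-0.005, 0.002, -1.0]]
ft_force: [-0.0, 0.6, -3.2]
width: 0.0298
grip_force: 30.0
shift [-0.1239  0.002   0.0044] yaw 0.52 | pos [0.419  0.2997 0.1541] yang 105.94 z [ 0.0025  0.0019 -1.    ] F [ 0.17  0.08 -3.62] w 0.0298 t 3.5
```

View pics/s2.png

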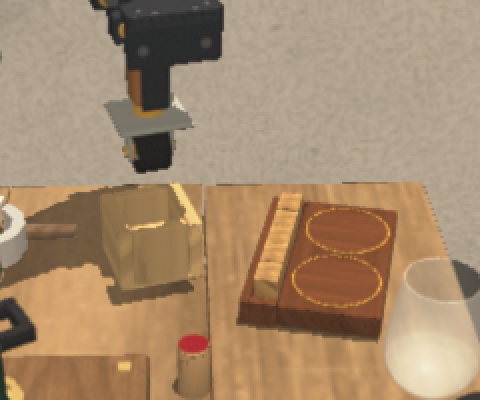

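The roller came out straight and hangs clear above the stand at (150,140), weighing 3.6 N as expected. Now over slip 1.

```bash
python3 -m creep '[[0.02,-0.01,0,0,0.07],[0.02,-0.03,0,0,0.16],[0.02,-0.05,0,0,0.25],[0.02,-0.07,0,0,0.34],[0.02,-0.09,0,0,0.43],[0.02,-0.11,0,0,0.50],[0.02,-0.12,0.002,0.004,0.52],[0.02,-0.124,0.002,0.004,0.52],[0.02,-0.124,0.002,0.004,0.52]]'
python3 -c "
from g import *
off([*(B-.039*bx+.056*by),.106],76.15);off([*(B-.039*bx-.056*by),.106],76.15)
im=grab('top');P=cloud(im)
q=P[...,:].reshape(-1,3)
m=(q[:,2]>.10)&(q[:,2]<.16)&(abs(q[:,0]-.54)<.06)&(abs(q[:,1]-.33)<.06);print(m.sum())
im=grab('side');cv2.imwrite('pics/s3.png',im['color'][100:300,250:490,::-1].repeat(3,0).repeat(3,1))
"
```

```text
t: 4.4
ee_pos: [0.5362, 0.3349, 0.1477]
ee_rot: [[-0.971, 0.238, -0.002], [0.238, 0.971, -0.001], [0.001, -0.001, -1.0]]
ft_force: [-0.4, 0.1, -3.6]
width: 0.0301
grip_force: 30.0
shift [-0.0012  0.0012  0.0417] yaw 0.0015 | pos [0.5362 0.3349 0.1477] yang 76.24 z [-0.0016 -0.001  -1.    ] F [-0.39  0.07 -3.56] w 0.0301 t 4.4
shift [-0.001  -0.1109  0.0418] yaw 0.0015 | pos [0.5362 0.3349 0.1477] yang 76.24 z [-0.0016 -0.001  -1.    ] F [-0.39  0.07 -3.56] w 0.0301 t 4.4
4
```

View pics/s3.png

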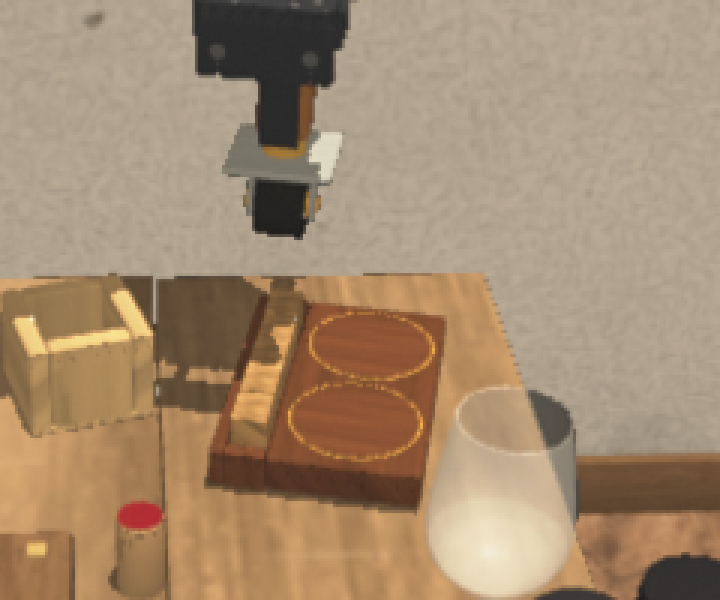

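The wheel is aligned with the strip, above slip 1's end (280,235). I'll lower it slowly and feel for contact.

```bash
python3 -m creep '[[0.02,-0.001,0.001,0.02,0],[0.02,-0.001,0.001,0.035,0],[0.02,-0.001,0.001,0.041,0],[0.02,-0.001,0.001,0.042,0]]' | grep -E 'pos|force:'
for i in 1 ; do
python3 -m creep '[[0.02,0,0,0.001,0],[0.02,0,0,0.002,0]]' | grep -E 'pos|ft_force:'
python3 -m creep '[[0.02,0,0,0.0005,0],[0.02,0,0,0.001,0]]' | grep -E 'pos|ft_force:'
python3 -m creep '[[0.02,0,0,0.0005,0],[0.02,0,0,0.001,0]]' | grep -E 'pos|ft_force:'
done
```

```text
ee_pos: [0.5372, 0.3354, 0.1057]
ft_force: [-0.1, -0.4, -4.0]
grip_force: 30.0
ee_pos: [0.5386, 0.3361, 0.1054]
ft_force: [0.4, 0.1, -3.3]
ee_pos: [0.5384, 0.336, 0.1041]
ft_force: [0.0, -0.1, -2.7]
ee_pos: [0.5383, 0.336, 0.1029]
ft_force: [-0.5, -0.1, 0.7]
```

```bash
python3 -m creep '[[0.02,0,0,0.0005,0],[0.02,0,0,0.001,0]]' | grep -E 'pos|ft_force:'
python3 -m creep '[[0.02,0,0,0.0005,0],[0.02,0,0,0.001,0]]' | grep -E 'pos|ft_force:'
python3 -m creep '[[0.02,0,0,0,0],[0.02,0,0,0,0]]' | grep -E 'pos|ft_force:'
```

```text
ee_pos: [0.5386, 0.3366, 0.1026]
ft_force: [-1.3, -0.6, 6.2]
ee_pos: [0.5389, 0.3373, 0.1024]
ft_force: [-2.8, 0.0, 11.2]
ee_pos: [0.5389, 0.3374, 0.1025]
ft_force: [-2.0, 0.3, 9.3]
```

```bash
for k in 1 2 3 4; do python3 -m creep '[[0.02,0,0,0.0005,0],[0.02,0,0,0.001,0],[0.02,0,0,0.001,0]]' | grep -E 'pos|ft_force:'; done
```

```text
ee_pos: [0.5391, 0.3378, 0.102]
ft_force: [-3.2, 0.4, 11.8]
ee_pos: [0.5391, 0.3379, 0.101]
ft_force: [-3.1, 0.5, 11.8]
ee_pos: [0.5391, 0.3379, 0.1]
ft_force: [-3.5, -0.3, 13.0]
ee_pos: [0.5391, 0.3379, 0.0991]
ft_force: [-3.2, 2.3, 12.3]
```

```bash
for k in 1 2; do python3 -m creep '[[0.02,0,0,0.0005,0],[0.02,0,0,0.001,0],[0.02,0,0,0.001,0]]' | grep -E 'pos|ft_force:'; done
```

```text
ee_pos: [0.5391, 0.3379, 0.098]
ft_force: [-2.3, 0.0, 12.5]
ee_pos: [0.5391, 0.3379, 0.097]
ft_force: [-2.3, 0.8, 10.9]
```

```bash
for k in 1 2; do python3 -m creep '[[0.02,0,0,0.0005,0],[0.02,0,0,0.001,0],[0.02,0,0,0.001,0]]' | grep -E 'pos|ft_force:'; done
```

```text
ee_pos: [0.5393, 0.3384, 0.0967]
ft_force: [-4.7, 0.9, 15.2]
ee_pos: [0.5396, 0.3391, 0.0964]
ft_force: [-3.6, 0.4, 18.9]
```

Slip 1 is home: 6 mm of travel at about 16 N, then a firm rise to 22 N. Arm stiffness is about 5 N/mm. Now roll toward slip 2.

```bash
for k in 1 2 3; do python3 -m creep '[[0.02,0,-0.002,0,0],[0.02,0,-0.004,0,0],[0.02,0,-0.006,0,0],[0.02,0,-0.007,0,0]]' | grep -E 'pos|ft_force:'; done
```

```text
ee_pos: [0.5381, 0.333, 0.0967]
ft_force: [-3.4, 2.9, 19.5]
ee_pos: [0.5374, 0.3308, 0.0972]
ft_force: [-1.1, 11.9, 13.8]
ee_pos: [0.535, 0.3201, 0.0969]
ft_force: [-5.3, 3.1, 23.4]
```

```bash
python3 -m creep '[[0.02,0,-0.002,-0.0008,0],[0.02,0,-0.004,-0.0008,0],[0.02,0,-0.006,-0.0008,0],[0.02,0,-0.006,-0.0008,0]]' | grep -E 'pos|ft_force:'
python3 -m creep '[[0.02,0,-0.002,0,0],[0.02,0,-0.004,0,0],[0.02,0,-0.006,0,0],[0.02,0,-0.006,0,0]]' | grep -E 'pos|ft_force:'
```

```text
ee_pos: [0.5332, 0.313, 0.0972]
ft_force: [-4.8, 1.8, 21.2]
ee_pos: [0.5319, 0.3073, 0.0974]
ft_force: [-5.1, 1.6, 22.2]
```

```bash
python3 -m creep '[[0.02,0,-0.002,-0.0008,0],[0.02,0,-0.004,-0.001,0],[0.02,0,-0.006,-0.001,0],[0.02,0,-0.007,-0.001,0]]' | grep -E 'pos|ft_force:'
python3 -m creep '[[0.02,0,-0.002,0,0],[0.02,0,-0.004,0,0],[0.02,0,-0.006,-0.0002,0],[0.02,0,-0.007,-0.0002,0]]' | grep -E 'pos|ft_force:'
```

```text
ee_pos: [0.531, 0.3046, 0.098]
ft_force: [0.1, 13.3, 10.8]
ee_pos: [0.5286, 0.2946, 0.0979]
ft_force: [-3.0, 3.3, 17.7]
```

```bash
python3 -m creep '[[0.02,0,-0.002,0,0],[0.02,0,-0.004,0,0],[0.02,0,-0.006,-0.0002,0],[0.02,0,-0.007,-0.0002,0]]' | grep -E 'pos|ft_force:'
python3 -m creep '[[0.02,0,-0.002,0,0],[0.02,0,-0.004,0,0],[0.02,0,-0.006,-0.0002,0],[0.02,0,-0.007,-0.0002,0]]' | grep -E 'pos|ft_force:'
```

```text
ee_pos: [0.5267, 0.2862, 0.098]
ft_force: [-3.9, 1.8, 17.4]
ee_pos: [0.5251, 0.2798, 0.0981]
ft_force: [-3.0, 3.6, 15.9]
```

```bash
python3 -m creep '[[0.02,0,-0.002,0.0002,0],[0.02,0,-0.004,0.0002,0],[0.02,0,-0.006,0.0002,0],[0.02,0,-0.007,0.0002,0]]' | grep -E 'pos|ft_force:'
python3 -m creep '[[0.02,0,-0.002,0,0],[0.02,0,-0.004,0,0],[0.02,0,-0.006,-0.0002,0],[0.02,0,-0.007,-0.0002,0]]' | grep -E 'pos|ft_force:'
python3 -m creep '[[0.02,0,-0.002,0,0],[0.02,0,-0.004,0,0],[0.02,0,-0.006,-0.0002,0],[0.02,0,-0.007,-0.0002,0]]' | grep -E 'pos|ft_force:'
```

```text
ee_pos: [0.5246, 0.2778, 0.0984]
ft_force: [0.0, 12.5, 10.4]
ee_pos: [0.5222, 0.2676, 0.0983]
ft_force: [-3.4, 2.2, 18.3]
ee_pos: [0.5201, 0.2589, 0.0983]
ft_force: [-4.2, 2.2, 19.6]
```

```bash
python3 -m creep '[[0.02,0,-0.002,0,0],[0.02,0,-0.004,-0.0002,0],[0.02,0,-0.006,-0.0002,0],[0.02,0,-0.007,-0.0002,0]]' | grep -E 'pos|ft_force:'
python3 -m creep '[[0.02,0,-0.002,0,0],[0.02,0,-0.004,0,0],[0.02,0,-0.006,0,0],[0.02,0,-0.007,0,0]]' | grep -E 'pos|ft_force:'
python3 -m creep '[[0.02,0,-0.002,0,0],[0.02,0,-0.004,0,0],[0.02,0,-0.006,-0.0002,0],[0.02,0,-0.007,-0.0002,0]]' | grep -E 'pos|ft_force:'
```

```text
ee_pos: [0.5184, 0.2519, 0.0984]
ft_force: [-3.5, 2.7, 17.2]
ee_pos: [0.5178, 0.2496, 0.0987]
ft_force: [-0.9, 12.1, 11.4]
ee_pos: [0.5154, 0.2395, 0.0985]
ft_force: [-3.0, 1.4, 16.8]
```

```bash
python3 -m creep '[[0.02,0,-0.002,0,0],[0.02,0,-0.004,0,0],[0.02,0,-0.006,-0.0002,0],[0.02,0,-0.007,-0.0002,0]]' | grep -E 'pos|ft_force:'
python3 -m creep '[[0.02,0,-0.002,0,0],[0.02,0,-0.004,0,0],[0.02,0,-0.006,0,0],[0.02,0,-0.007,0,0]]' | grep -E 'pos|ft_force:'
python3 -m creep '[[0.02,0,0,0.0002,0],[0.02,0,0,0.0002,0]]' | grep -E 'pos|ft_force:|t:'
python3 -c "
from g import *
off([*(B-.039*bx-.056*by),.106],76.15)"
```

```text
ee_pos: [0.5134, 0.2312, 0.0985]
ft_force: [-3.8, 1.7, 17.4]
ee_pos: [0.5117, 0.2244, 0.0985]
ft_force: [-2.9, 0.9, 17.4]
t: 15.5
ee_pos: [0.5117, 0.2243, 0.0984]
ee_rot: [[-0.971, 0.239, 0.004], [0.239, 0.971, 0.003], [-0.003, 0.004, -1.0]]
ft_force: [-3.8, 1.3, 19.4]
shift [ 0.0016  0.0024 -0.0076] yaw 0.0005 | pos [0.5117 0.2243 0.0984] yang 76.18 z [ 0.0035  0.0033 -1.    ] F [-3.83  1.34 19.4 ] w 0.0296 t 15.5
```

One pass done with every slip at its stop. A return pass at the same pressure will check that the heights agree.

```bash
for k in 1 2 3 4 5 6; do python3 -m creep '[[0.02,0,0.003,0,0],[0.02,0,0.006,0.0000,0],[0.02,0,0.009,0.0001,0],[0.02,0,0.009,0.0001,0]]' | grep -E 'pos|ft_force:'; done
```

```text
ee_pos: [0.514, 0.2336, 0.0984]
ft_force: [-3.8, 1.6, 19.0]
ee_pos: [0.5162, 0.2423, 0.0984]
ft_force: [-3.6, 1.3, 18.2]
ee_pos: [0.5184, 0.2512, 0.0984]
ft_force: [-4.3, 1.5, 18.8]
ee_pos: [0.5205, 0.26, 0.0983]
ft_force: [-3.0, 1.4, 18.8]
ee_pos: [0.5227, 0.2687, 0.0982]
ft_force: [-3.3, 1.7, 18.1]
ee_pos: [0.5249, 0.2775, 0.0981]
ft_force: [-3.5, 1.7, 17.1]
```

```bash
for k in 1 2 3 ; do python3 -m creep '[[0.02,0,0.003,0.0001,0],[0.02,0,0.006,0.0002,0],[0.02,0,0.009,0.0003,0],[0.02,0,0.009,0.0003,0]]' | grep -E 'pos|ft_force:'; done
```

```text
ee_pos: [0.5271, 0.2864, 0.0979]
ft_force: [-2.9, 1.7, 18.3]
ee_pos: [0.5293, 0.2952, 0.0977]
ft_force: [-3.3, 0.7, 17.7]
ee_pos: [0.5316, 0.304, 0.0975]
ft_force: [-2.7, 2.1, 18.1]
```

```bash
for k in 1 2 3 ; do python3 -m creep '[[0.02,0,0.003,0.0001,0],[0.02,0,0.006,0.0002,0],[0.02,0,0.009,0.0003,0],[0.02,0,0.009,0.0003,0]]' | grep -E 'pos|ft_force:'; done
```

```text
ee_pos: [0.5338, 0.3128, 0.0973]
ft_force: [-2.1, 2.0, 17.5]
ee_pos: [0.5359, 0.3216, 0.097]
ft_force: [-3.2, 0.9, 16.8]
ee_pos: [0.5382, 0.3303, 0.0968]
ft_force: [-1.9, 2.1, 18.0]
```

The return pass is smooth and consistent at about 21 N throughout. I'll finish over slip 1, lift and check.

```bash
python3 -m creep '[[0.02,0,0.003,0.0001,0],[0.02,0,0.006,0.0002,0],[0.02,0,0.006,0.0002,0],[0.02,0,0.006,0.0002,0]]' | grep -E 'pos|ft_force:'
python3 -m creep '[[0.02,0,0,-0.005,0],[0.02,0,0,-0.02,0],[0.02,0,0,-0.045,0],[0.02,0,0,-0.065,0],[0.02,0,0,-0.065,0]]' | grep -E 'pos|ft_force:'
python3 -c "
from g import *
off([*S,.152],105.95)
for n in('top','side'):
    P=cloud(grab(n)).reshape(-1,3); d=P[:,:2]-B; u=d@bx; v=d@by
    print(n,[ (lambda q:(len(q),np.round(np.median(q)*1000,1) if len(q) else 0))(P[(abs(u+.039)<.007)&(abs(v-y)<.010)&(P[:,2]>.026)&(P[:,2]<.06)][:,2]) for y in(.056,.028,0,-.028,-.056)])
im=load('side');cv2.imwrite('pics/s4.png',im['color'][60:280,230:470,::-1].repeat(2,0).repeat(2,1))
"
```

```text
ee_pos: [0.5396, 0.3361, 0.0967]
ft_force: [-2.5, 1.8, 17.2]
ee_pos: [0.5392, 0.3336, 0.1612]
ft_force: [-0.1, -0.4, -2.4]
shift [ 0.1091 -0.0628  0.0086] yaw -0.5207 | pos [0.5392 0.3336 0.1612] yang 76.12 z [ 0.0043  0.0026 -1.    ] F [-0.09 -0.37 -2.42] w 0.0296 t 21.2
top [(0, 0), (0, 0), (2, np.float64(34.0)), (85, np.float64(34.1)), (88, np.float64(34.7))]
side [(44, np.float64(32.1)), (47, np.float64(32.8)), (54, np.float64(32.9)), (53, np.float64(33.9)), (57, np.float64(33.8))]
```

View pics/s4.png

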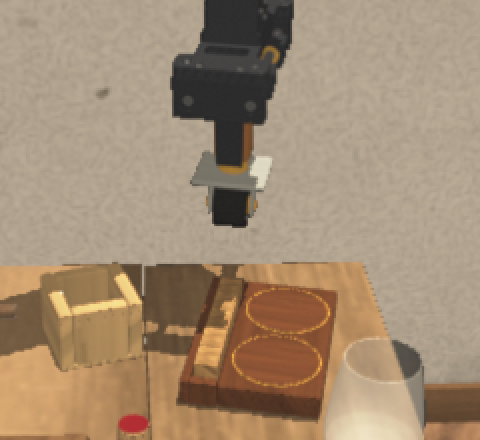

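The strip now lies even in its groove (215,330); the slip tops line up with the slope and have dropped 4–5.5 mm. Back over the stand, to the pose of picture s2 for comparison.

```bash
python3 -m creep '[[0.02,0.005,-0.003,0,-0.05],[0.02,0.02,-0.01,0,-0.13],[0.02,0.035,-0.02,0,-0.21],[0.02,0.05,-0.03,0,-0.29],[0.02,0.07,-0.04,0.003,-0.37],[0.02,0.09,-0.05,0.006,-0.45],[0.02,0.102,-0.06,0.007,-0.50],[0.02,0.109,-0.063,0.007,-0.52],[0.02,0.109,-0.063,0.007,-0.52],[0.02,0.109,-0.063,0.007,-0.52]]' | grep -E 'pos|ft_force:'
python3 -c "
from g import *
off([.4183,.2991,.154],105.92)
im=grab('side');a=im['color'][100:300,200:440,::-1].repeat(2,0).repeat(2,1);b=cv2.imread('pics/s2.png')
cv2.imwrite('pics/s5.png',np.hstack([b[:300,100:400],a[:300,100:400]]))
cv2.imwrite('pics/s5f.png',a)
# wheel (black under plate) centroid in both
for i in(b,a):
    m=np.zeros(i.shape[:2],np.uint8); m[:]=(i.max(2)<60); m[:130]=0;m[185:]=0;m[:,:90]=0;m[:,220:]=0
    y,x=np.nonzero(m); print('wheel',len(x),x.mean(),y.mean(),y.max())
    p=((i.min(2)>95)&(i.max(2).astype(int)-i.min(2)<40)); p[:90]=0;p[140:]=0;p[:,:95]=0;p[:,205:]=0
    c=cv2.minAreaRect(np.argwhere(p)[:,::-1].astype(np.float32)); print('plate',np.argwhere(p).mean(0)[::-1],c)
"
```

```text
ee_pos: [0.4172, 0.2982, 0.151]
ft_force: [0.5, -0.3, -2.5]
shift [-0.0013  0.0006 -0.003 ] yaw -0.0008 | pos [0.4172 0.2982 0.151 ] yang 105.88 z [ 5.e-04  2.e-04 -1.e+00] F [ 0.5  -0.31 -2.5 ] w 0.0297 t 22.3
wheel 1208 152.59933774834437 151.7980132450331 171
plate [149.24976122 116.05682904] ((149.49998474121094, 114.49998474121094), (108.99998474121094, 48.99999237060547), -0.0)
wheel 1192 149.15771812080536 158.19127516778522 177
plate [150.60592809 117.08503401] ((149.49998474121094, 114.49998474121094), (108.99998474121094, 48.99999237060547), -0.0)
```

View pics/s5.png

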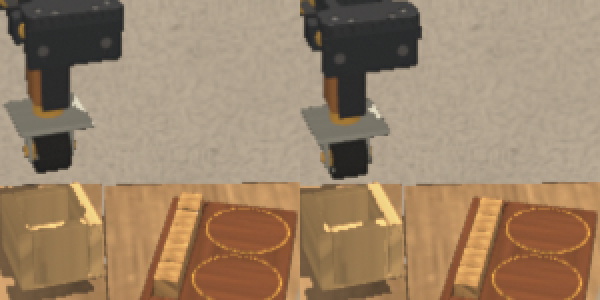

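Roller sits in the gripper as before (both wheel and gripper body shifted alike, left panel to right). I'll lower it in stages, watching the force.

```bash
python3 -m creep '[[0.02,-0.0013,0.0006,0.01,0],[0.02,-0.0013,0.0006,0.02,0],[0.02,-0.0013,0.0006,0.028,0],[0.02,-0.0013,0.0006,0.028,0],[0.02,-0.0013,0.0006,0.028,0]]' | grep -E 'pos|ft_force:'
python3 -m creep '[[0.02,0,0,0.004,0],[0.02,0,0,0.008,0],[0.02,0,0,0.012,0],[0.02,0,0,0.012,0]]' | grep -E 'pos|ft_force:'
python3 -c "
from g import *
off([.4183,.2991,.0727],105.92)"
```

```text
ee_pos: [0.4175, 0.2987, 0.1227]
ft_force: [-0.3, 0.6, -3.3]
ee_pos: [0.4173, 0.2986, 0.1106]
ft_force: [-0.7, 0.1, -3.4]
shift [-0.0012  0.0002  0.0379] yaw 0.0004 | pos [0.4173 0.2986 0.1106] yang 105.94 z [-7.e-04 -6.e-04 -1.e+00] F [-0.67  0.13 -3.4 ] w 0.0301 t 23.25
```

```bash
python3 -m creep '[[0.02,-0.001,0,0.005,0],[0.02,-0.001,0,0.015,0],[0.02,-0.001,0,0.025,0],[0.02,-0.001,0,0.033,0],[0.02,-0.001,0,0.033,0]]' | grep -E 'pos|ft_force:'
python3 -m creep '[[0.02,0,0,0.001,0],[0.02,0,0,0.002,0],[0.02,0,0,0.003,0],[0.02,0,0,0.003,0]]' | grep -E 'pos|ft_force:'
python3 -c "
from g import *
off([.4183,.2991,.0727],105.92)"
```

```text
ee_pos: [0.4177, 0.2984, 0.0766]
ft_force: [-0.3, -0.3, -3.0]
ee_pos: [0.4186, 0.2992, 0.0752]
ft_force: [-0.8, 0.0, -2.9]
shift [0.0003 0.     0.0025] yaw 0.0004 | pos [0.4186 0.2992 0.0752] yang 105.94 z [ 2.e-04  2.e-04 -1.e+00] F [-0.83  0.04 -2.9 ] w 0.0297 t 24.15
```

```bash
python3 -m creep '[[0.02,0,0,0.001,0],[0.02,0,0,0.002,0],[0.02,0,0,0.002,0]]' | grep -E 'pos|ft_force:'
python3 -m creep '[[0.02,0,0,0.0005,0],[0.02,0,0,0.001,0],[0.02,0,0,0.001,0]]' | grep -E 'pos|ft_force:'
```

```text
ee_pos: [0.4185, 0.299, 0.073]
ft_force: [-0.3, 0.3, -2.6]
ee_pos: [0.4186, 0.2991, 0.0727]
ft_force: [-1.9, -2.0, 4.8]
```

Seated at the original height (0.0727), force now upward. Release and retreat.

```bash
python3 -m creep '[[0.04,0,0,-0.0005,0],[0.06,0,0,-0.0005,0],[0.088,0,0,-0.0005,0],[0.088,0,0,-0.0005,0],[0.088,0,0,-0.0005,0],[0.088,0,0,-0.0005,0],[0.088,0,0,-0.0005,0]]' | grep -E 'pos|force:|width'
python3 -m creep '[[0.088,0,0,-0.015,0],[0.088,0,0,-0.04,0],[0.088,0,0,-0.07,0],[0.088,0,0,-0.1,0],[0.088,0,0,-0.13,0],[0.088,0,0,-0.13,0]]' | grep -E 'pos|ft_force:|width'
python3 -m creep '[[0.088,0.03,0.02,0,0],[0.088,0.06,0.05,0,0],[0.088,0.08,0.09,0,0],[0.088,0.08,0.13,0,0],[0.088,0.08,0.17,0,0],[0.088,0.08,0.2,0,0],[0.088,0.08,0.2,0,0]]' | grep -E 'pos|t:'
python3 - <<'E'
from g import *
for n in('top','side'):
    P=cloud(grab(n)).reshape(-1,3); d=P[:,:2]-B; u=d@bx; v=d@by
    print(n,[ (lambda q:(len(q),np.round(np.median(q)*1000,1) if len(q) else 0))(P[(abs(u+.039)<.007)&(abs(v-y)<.010)&(P[:,2]>.026)&(P[:,2]<.06)][:,2]) for y in(.056,.028,0,-.028,-.056)])
a=load('top')['color'][130:330,195:435,::-1]; b=load('side')['color'][130:370,240:460,::-1]
o=np.zeros((480,800,3),np.uint8); o[:333,:400]=cv2.resize(a,(400,333)); o[:436,400:]=cv2.resize(b,(400,436)); cv2.imwrite('pics/end.png',o)
E
sed -i 's/^print.*board.*//;s/^print.*slips.*//' m.py; python3 m.py | grep -A3 -E 'handle|rim|0.115'
```

```text
ee_pos: [0.4186, 0.2991, 0.0726]
ft_force: [-1.1, -0.7, -1.1]
width: 0.0837
grip_force: 0.0
ee_pos: [0.4206, 0.3007, 0.2064]
ft_force: [-0.3, 0.3, 0.2]
width: 0.088
t: 26.75
ee_pos: [0.2838, 0.4734, 0.2019]
ee_rot: [[-0.96, -0.28, -0.002], [-0.28, 0.96, 0.002], [0.001, 0.002, -1.0]]
top [(86, np.float64(32.9)), (82, np.float64(33.2)), (83, np.float64(33.9)), (88, np.float64(34.3)), (87, np.float64(35.0))]
side [(43, np.float64(32.2)), (48, np.float64(32.6)), (54, np.float64(33.1)), (55, np.float64(33.4)), (59, np.float64(34.1))]
rim/plate (((418.481689453125, 299.3879089355469), (71.23438262939453, 70.27948760986328), 15.94807243347168), array([[375., 323.],
       [394., 256.],
       [462., 275.],
       [443., 343.]], dtype=float32))
handle (((418.7929992675781, 297.6356201171875), (30.045021057128906, 31.143068313598633), 15.211705207824707), array([[400., 309.],
       [408., 279.],
       [437., 287.],
       [429., 317.]], dtype=float32))
--
top 0.115 342 [0.4183 0.298  0.1252] [0.4184 0.2985 0.1229]
side 0.048 961 [0.4155 0.281  0.0583] [0.4173 0.2953 0.0579]
side 0.115 242 [0.4173 0.2889 0.1238] [0.417  0.2952 0.1214]
```

View pics/end.png

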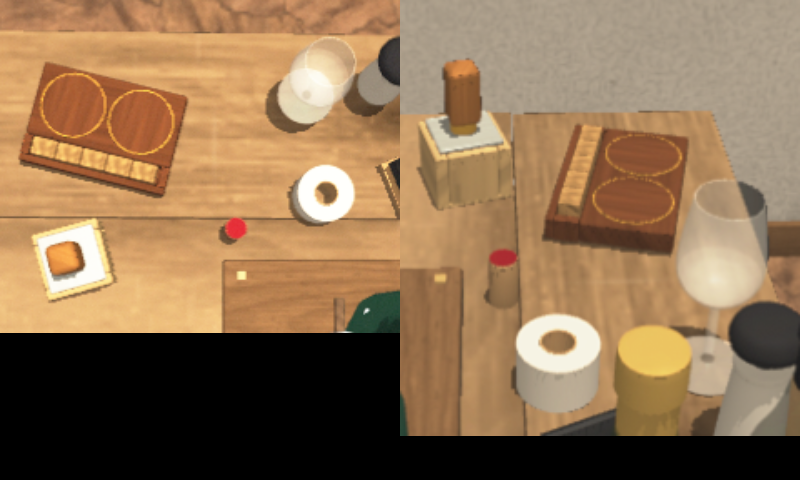

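The roller is upright in its stand at (65,260). The slip tops form one straight line (32.5 to 34.5 mm), and the glass, label roll and spare cork haven't moved.

```bash
python3 -c "
from rig import sign_off
print(sign_off())"
```

```text
the job is handed in; nothing more can be done
None
```

I rolled all five cork slips home at about 20–26 N, peaking at 27 N on one reading. The roller is back upright in its stand, nothing else was touched, and the job was handed in at about 27 s.

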